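# Hold the padded spring clamp open astride the pattern board

### The arm

A 6-joint arm with a two-finger parallel gripper is mounted at the origin on the work surface. World frame = base frame: x ahead of the robot, y to its left, z up, the work surface at z = 0. Lengths are in m, angles in rad, forces in N, time in s.
With the tool pointing down it reaches from about 0.25 to 0.725 m from the base axis. Payload 9.7 kg.
Tool frame: the origin (TCP) lies on the centre line of the jaws, within the pads' length; the fingertips stand 25 mm ahead of it and the grasp point (between the pads) lies 6 mm ahead of it; y points along the fingers, x is the direction in which the jaws open and shut, and the axes are right-handed (so a half turn about y gives the same grasp; the last joint's range is limited). The gripper opens to 85 mm and grips with 20 to 120 N. Pads are 22 mm wide; open, the fingers measure 114 mm over their backs; the gripper's body (76 mm by 85 mm) begins 54 mm behind the grasp point. The pads swing forward as they close: fully open they stand 13 mm farther back than shut.
Start: joints at [1.155, 0.087, 0.176, 1.66, 0, 1.571], TCP at [0.222, 0.503, 0.256] pointing down, gripper open.
Joint ranges: [-3.13, 3.13], [-0.85, 1.81], [-1.15, 1.24], [-2.2, 2.28], [-1.44, 1.52], [-3.14, 3.14]. Speed limits (rad/s): [2.22, 2.22, 2.57, 3.14, 3.14, 3.14].

### API

Orientations are given as a unit quaternion [w, x, y, z].
In Python, from rig import get_state, imaging, job, nets gives the robot as it stands.
- The arm moves only by the tool carry_out, never from a script. Its argument "series" is a list of rows, each a list of 2 entries, a list of its own where there are three numbers: the shift along the tool's x, y, z in cm, then the turn about the tool's y in degrees. In form: [[[tx, ty, tz], roll], ...]. A call has exactly 8 rows; each row is the pose to reach, as a shift and turn from the pose commanded when the call began, along the tool's axes at that moment; what a row does not reach only later rows make up. A row lasts 1/8 s, in which the tool goes at most 62.5 mm and 10.7 degrees, less where a joint would pass 70% of its speed; a pose out of reach is approached as far as the arm can. A call with a gripper value outside its range is refused whole. "fingers" is the opening, from -1 (shut) to 1 (fully open), set as the call begins (left out, the last holds). The fingers move at their own pace and stop on an object; the grip force is fixed at half the most. Time passes only in rows, so rows that repeat a pose let the fingers close, or fill a call up. It gives the time, the measured TCP pose, the force and the opening at its end, in the units of the state.
- get_state(): the state, without advancing time (a new reading comes with each control period).
- imaging.capture(name): name is "scene" or "top" or "wrist"; returns the picture (400x640x3 uint8, blue, green, red); there is no depth.
- imaging.camera_params(name): a dict with "vfov" (degrees; the focal length in pixels is half the picture's height over the tangent of half this angle, whatever the lens; pixels are square), "cx", "cy" (the principal point, pixels), "cam_to_world" (4x4, takes a point from camera to world coordinates). Camera axes: x right, y down, z forward; pixel columns grow to the right and rows downward; lengths in m; the calibration is good to about 2 mm. The wrist camera is an equidistant fisheye: a pixel r from the principal point sees the ray r / f radians off the axis. A picture is of the moment at which its call begins: read the wrist's pose just before it. camera_params takes no time and is no camera call; for the wrist camera it gives the pose at the moment of the call.
- job.job_done(): hands the job in, once; it reports no verdict.
Trained networks look in the newest picture that a camera, given by its name, has taken for a name from the list of things; names that differ only in an ending like _2 or _b are one class to them, and where a whole thing is asked for, a point or a joint stands for the part that bears it (a point fixed in the world has none). Each returns a list of dicts, best first, with "p" (0 to 1); they miss things now and then, are a little off and sometimes report something else, mostly with a low value. They report only what shows in the picture. A call takes as long as a camera call. They do not tell look-alikes from the thing itself.
- nets.search_frame(camera, target): "rect" ([left, top, right, bottom] in pixels, round what is visible of it).
- nets.landmark_of(camera, target): "point" ([row, column] in pixels: a listed point, or the origin of a listed thing).
The state is a dict: "time": time; "joint_pos": joint angles; "qd": joint speeds; "effort": joint torques, N m; "ee_pos": TCP position; "orientation": TCP orientation; "force": force on the tool from outside, world axes, zero at the start; "torque": the same for the moment, N m; "grip_width": finger opening in m.
Only numpy, scipy, OpenCV 4.12 (cv2) and the standard library are available. Lean on these libraries where they do the work, as an engineer would, in place of code of your own. Each camera call takes 0.05 s, during which the arm holds its last target.

### The job

Lift the red-handled spring clamp with the padded jaws up off the prongs it hangs on in the rack, squeeze its handles so that the jaws gape, and lower them astride the top edge of the upright pattern board at its blue centre mark, the pads below the edge and square to the board. Finish while holding it there, the clamp gripped by its handles and the jaws wide open against the spring, clear of the board with room on each side for me to slip in a second board of the same thickness. Do not knock the board, and leave the plain black-handled clamp and everything else on the bench as it is.

Things in the scene. Friction and masses are not known exactly. Their poses are not given: they have to be found in the camera images.
- clamp: the clamp to use: A-shaped spring clamp of dark steel, 128 mm tall, 24 mm deep, 125 g, RED handle grips, tan padded jaws. Origin on the spring's pin; x along the pin, y across (handles and jaws move along it), z up to the handles. Hangs upright, pin parallel to the prongs, 113 mm above the bench. Jaws reach 58 mm below the pin; the throat between them is free up to 10 mm below the pin
- clamp_grip (a point): point on the clamp's mid-plane between the two red grips, 56 mm above the pin: pinch the grips here along the clamp's y. Shut, the handles splay upward in a V: outer faces 40 mm apart 29 mm above the pin (where the grips begin), 62 mm at their tops 70 mm above the pin. Squeezed to 0.25 rad they are almost parallel, about 26 mm over all
- clamp_left (a joint): opening of the arm on the clamp's +y side about the pin, rad: 0 shut, 0.29 fully open on the stop. A spring shuts it: the pinch on the grips must be about 5 N to start and 11 N at full opening. At opening a each pad's face is 51 mm x sin(a) from the mid-plane: 0.15 gives a 16 mm gap, 0.25 a 26 mm gap
- clamp_right (a joint): the same for the arm on the -y side; the arms are coupled and both read the same value
- clamp_pad_left (a point): centre of the inner face of the tan pad on the clamp's +y jaw, 51 mm below the pin shut, 49 mm when open; the pad is 22 mm along x, 15 mm tall, 5 mm thick. The jaw above it bulges to 17 mm from the mid-plane at 24 mm below the pin (23 mm when open)
- clamp_pad_right (a point): the same on the -y jaw
- rack: wooden rack, fixed; base 130 x 270 x 15 mm, rail top and end posts 150 mm up, a block of stamping tools (113 mm tall) behind the rail. Origin under its middle on the bench; front is -x, y along the rail. It has two hanging places, at y = +60 and -60 mm (which clamp hangs where varies), x = -15 mm; the rail's front face is at x = +23 mm
- prongs_left (a point): middle of the hanging place at the rack's y = +60 mm, at prong height (130 mm): a pair of steel prongs 6 mm thick, 30 mm clear between, running to the rack's -x and turned up 9 mm at the tips, 32 mm in front of this point. The V of the clamp's handles rests on the two prongs. Lift 15 mm or more, then draw it off to the front; opened jaws are too wide to lift straight up between the prongs
- prongs_right (a point): the same for the place at the rack's y = -60 mm
- board: stiff fibreboard bag pattern, 160 mm long, 4 mm thick, 150 mm tall, standing upright on the bench, fixed in the handscrew. Origin at the middle of its TOP edge, at the blue centre mark (a line 6 mm wide across the edge and 30 mm down both faces); x along the edge, y across the thickness (faces at +-2 mm), z up
- handscrew: wooden handscrew lying on the bench, gripping the board's foot, fixed: two jaws 38 mm tall, 72 mm wide together, from x = -27 to 205 mm; two turned handles 19 mm above the bench reach 134 mm out to +y (at x = 105 mm) and -y (at x = 172 mm). Origin on the bench under the board's middle, axes as the board's
- plain_clamp_mid (a point): the other spring clamp, of the same shape, with BLACK handle grips and bare steel jaws, hanging in the rack's other place; the point is on its pin. Leave it hanging
- glue_mid (a point): amber glass glue jar, 62 mm across, 85 mm tall; its centre. Leave alone
- spool_mid (a point): beige thread spool, 42 mm across, 55 mm tall; its centre. Leave alone
- mallet_mid (a point): mallet lying on the bench, cream head 54 mm across and 85 mm long with brass bands, handle 200 mm; the point is the centre of the head. Leave alone
- awl_mid (a point): awl with a wooden handle lying on the bench, 140 mm long; the point is at its middle. Leave alone
- tin_mid (a point): round aluminium rivet tin, 71 mm across, 27 mm tall; its centre. Leave alone
- slicker_mid (a point): turned wooden edge slicker standing upright, 40 mm across, 110 mm tall; its centre. Leave alone
Not all that is in view belongs to the job. What is shaped like the clamp but green or turquoise is not meant.

How it is judged:
On the way, in this order (a step that is already met when the one before it is completed fails the run):
1. the red-handled clamp is lifted clear of its prongs and carried by the gripper (distance of clamp from where it was at the start of the episode above 0.03 m and z of clamp in the frame of rack above 0.1254 m and contact force between clamp and rack below 0.05 N and contact force between clamp and the fingers above 1 N), for 0.2 s.
2. its jaws stand open astride the board's top edge at the centre mark (value of joint each of clamp_left, clamp_right above 0.15 rad and z of clamp_pad_left in the frame of board between -0.04 and -0.005 m and z of clamp_pad_right in the frame of board between -0.04 and -0.005 m and ((y of clamp_pad_left in the frame of board above 0.006 m and y of clamp_pad_right in the frame of board below -0.006 m) or (y of clamp_pad_right in the frame of board above 0.006 m and y of clamp_pad_left in the frame of board below -0.006 m)) and x of clamp in the frame of board between -0.015 and 0.015 m and angle between clamp's own z axis and vertical below 0.25 rad and angle between the x axis of clamp and the x axis of board, either way round below 0.25 rad and contact force between clamp and board below 0.1 N and contact force between clamp and the fingers above 2 N), for 0.3 s.
At the end, for the whole second after the job is handed in: Red-handled clamp held by a pinch over 2 N, arms open over 0.15 rad, a pad each side of the board, 4 mm or more clear of it and 5-40 mm below its edge, within 15 mm of the mark, square and upright within 0.25 rad, still, touching neither board, handscrew nor rack; bystanders within 20 mm (all of step 2 and contact force between clamp and handscrew below 0.1 N and contact force between clamp and rack below 0.05 N and linear speed of clamp below 0.03 m/s and contact force between each of the arm, the fingers and handscrew below 0.5 N and distance of each of plain_clamp_mid, glue_mid, spool_mid, mallet_mid, awl_mid, tin_mid, slicker_mid from where it was at the start of the episode below 0.02 m); the arm keeps its last pose, push and grip.
It fails at once if the board is knocked: pressed by clamp or robot with more than 6 N (contact force between any of clamp, the fingers, the arm and board above 6 N).
It fails at once if the other clamp or anything else loose on the bench is moved by more than 20 mm (distance of any of plain_clamp_mid, glue_mid, spool_mid, mallet_mid, awl_mid, tin_mid, slicker_mid from where it was at the start of the episode above 0.02 m).
It also fails if it takes over 42 s, if anything falls off the work surface, if the arm or the gripper's body presses on something with over 40 N, if the wrist force passes 120 N, or if a joint passes its speed limit or range.

## Working session

There is one attempt and no reset: what is moved stays moved. The work goes in short steps, Python scripts to look and compute and a tool call to move; the robot and the scene stay as the last step left them, time stands still between calls to the robot, and variables do not carry over. Pictures are saved under pics/ and viewed, and the job is handed in when it is done.

Besides the shell and the picture viewer there is one more tool, called after "Emit:" as a command line: name --argument value ..., lists and objects as JSON in quotes. carry_out: Moves the arm, as the interface text tells. Its arguments: {"type":"object","properties":{"series":{"type":"array"},"fingers":{"type":"number"}},"required":["series"]}

```bash
ls; mkdir -p pics; cat > h.py <<'E'
import numpy as np,cv2
from rig import get_state, imaging, job, nets
E
python3 - <<'E'
from h import *
np.set_printoptions(precision=4,suppress=True)
s=get_state();print(s)
for n in ["scene","top","wrist"]:
    p=imaging.camera_params(n);print(n,p)
    cv2.imwrite(f"pics/{n}0.png",imaging.capture(n))
E
```

```text
pics
{'time': 0.0, 'joint_pos': array([1.155 , 0.0875, 0.1751, 1.6598, 0.    , 1.5709]), 'qd': array([ 0.0005, -0.0006, -0.0002,  0.0007,  0.0014,  0.0001]), 'effort': array([ -0.002 , -52.0388,  46.4803,   0.0162,   0.    ,   0.    ]), 'ee_pos': array([0.2221, 0.503 , 0.2556]), 'orientation': array([-0.5922,  0.5927,  0.3856, -0.3864]), 'force': array([-0.005 ,  0.6798, -0.4929]), 'torque': array([-0.036 ,  0.0042, -0.0158]), 'grip_width': 0.0854657745241972}
scene {'vfov': 44.86521568555813, 'cx': 316.60000648288894, 'cy': 202.24179701454943, 'cam_to_world': array([[ 0.8899,  0.3025, -0.3414,  0.9908],
       [ 0.4561, -0.5909,  0.6655, -0.7171],
       [-0.0004, -0.7479, -0.6638,  0.9035],
       [ 0.    ,  0.    ,  0.    ,  1.    ]])}
top {'vfov': 45.61420216012352, 'cx': 322.0791905269879, 'cy': 211.41273140863947, 'cam_to_world': array([[ 0.0074, -0.9871,  0.1601,  0.3728],
       [-0.9999, -0.0086, -0.007 ,  0.0904],
       [ 0.0083, -0.16  , -0.9871,  1.4469],
       [ 0.    ,  0.    ,  0.    ,  1.    ]])}
wrist {'vfov': 65.70646984690485, 'cx': 317.32000814014737, 'cy': 197.42683522507699, 'cam_to_world': array([[ 0.4033,  0.867 ,  0.2927,  0.1472],
       [ 0.9151, -0.3817, -0.1303,  0.537 ],
       [-0.0012,  0.3204, -0.9473,  0.3722],
       [ 0.    ,  0.    ,  0.    ,  1.    ]])}
```

View pics/scene0.png

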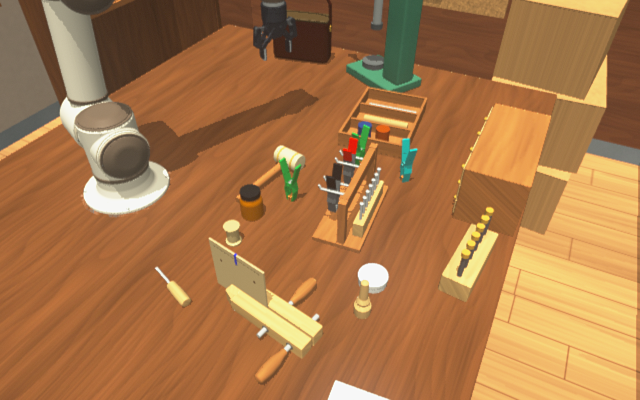

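View pics/top0.png

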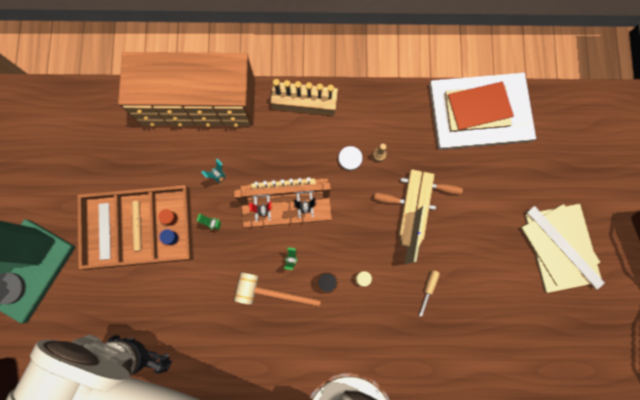

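View pics/wrist0.png

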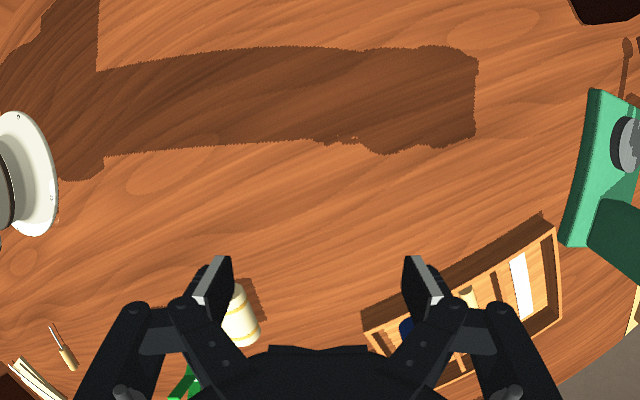

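```bash
cat >> h.py <<'E'
np.set_printoptions(precision=4,suppress=True)
def ray(n,px,P=None):
    P=P or imaging.camera_params(n); f=200/np.tan(np.radians(P['vfov']/2))
    u=(px[0]-P['cx'])/f; v=(px[1]-P['cy'])/f
    if n=='wrist':
        r=np.hypot(u,v); d=np.array([u/r*np.sin(r),v/r*np.sin(r),np.cos(r)]) if r>0 else np.array([0,0,1.])
    else: d=np.array([u,v,1.])
    T=P['cam_to_world']; d=T[:3,:3]@d; return T[:3,3],d/np.linalg.norm(d)
def at_z(n,px,z,P=None):
    o,d=ray(n,px,P); return o+d*(z-o[2])/d[2]
def proj(n,X,P=None):
    P=P or imaging.camera_params(n); f=200/np.tan(np.radians(P['vfov']/2)); T=P['cam_to_world']
    c=T[:3,:3].T@(np.asarray(X)-T[:3,3])
    if n=='wrist':
        th=np.arctan2(np.hypot(c[0],c[1]),c[2]); r=np.hypot(c[0],c[1]); return np.array([P['cx']+f*th*c[0]/r,P['cy']+f*th*c[1]/r])
    return np.array([P['cx']+f*c[0]/c[2],P['cy']+f*c[1]/c[2]])
def tri(a,pa,b,pb,Pa=None,Pb=None):
    o1,d1=ray(a,pa,Pa);o2,d2=ray(b,pb,Pb)
    A=np.stack([d1,-d2],1); t=np.linalg.lstsq(A,o2-o1,rcond=None)[0]
    p,q=o1+t[0]*d1,o2+t[1]*d2; return (p+q)/2,np.linalg.norm(p-q)
E
python3 - <<'E'
from h import *
pts=["clamp","clamp_grip","prongs_left","prongs_right","plain_clamp_mid","board","rack","handscrew","glue_mid","slicker_mid","tin_mid"]
for t in pts:
    R={}
    for n in ["scene","top"]:
        r=nets.landmark_of(n,t)[:4]; R[n]=r
        print(t,n,[(round(x['p'],2),[round(float(v),1) for v in x['point'][::-1]]) for x in r])
    if R['scene'] and R['top']:
        print('   ',*tri('scene',R['scene'][0]['point'][::-1],'top',R['top'][0]['point'][::-1]))
im=cv2.imread('pics/top0.png');a=cv2.resize(im[150:290,180:460],None,fx=2.8,fy=2.8,interpolation=2);cv2.imwrite('pics/c1.png',a)
im=cv2.imread('pics/scene0.png');a=cv2.resize(im[100:290,200:430],None,fx=3,fy=3,interpolation=2);cv2.imwrite('pics/c2.png',a)
E
```

```text
clamp scene [(0.82, [408.4, 162.1]), (0.8, [292.7, 179.6]), (0.73, [172.1, 284.0]), (0.62, [349.7, 164.0])]
clamp top [(0.77, [215.2, 172.2]), (0.62, [262.5, 208.4]), (0.61, [213.5, 224.3]), (0.61, [291.8, 257.0])]
    [0.7138 0.4006 0.0628] 0.0018545701048079976
clamp_grip scene [(0.97, [289.7, 164.8]), (0.86, [353.0, 150.5]), (0.69, [409.2, 146.5]), (0.67, [359.5, 135.7])]
clamp_grip top [(0.81, [259.9, 205.2]), (0.78, [211.6, 221.1]), (0.73, [210.2, 168.9]), (0.57, [290.7, 258.4])]
    [0.5325 0.1971 0.1598] 0.16631013935246808
prongs_left scene [(0.72, [349.6, 161.0])]
prongs_left top [(0.66, [262.2, 207.6])]
    [0.5953 0.2489 0.1278] 0.0018704069429931434
prongs_right scene [(0.55, [333.5, 192.2])]
prongs_right top [(0.74, [303.8, 209.1])]
    [0.599  0.1346 0.1056] 0.005597948271297418
plain_clamp_mid scene [(0.55, [334.7, 193.1])]
plain_clamp_mid top [(0.56, [306.2, 204.9])]
    [0.6082 0.1267 0.1127] 0.0015042175149492954
board scene [(0.93, [233.5, 254.6]), (0.72, [247.6, 203.1])]
board top [(0.58, [418.6, 229.9])]
    [ 0.5299 -0.187   0.1534] 0.009567369823041951
rack scene [(0.76, [344.4, 213.6])]
rack top [(0.6, [287.4, 210.5]), (0.28, [247.4, 289.2])]
    [ 0.6115  0.188  -0.0071] 0.0021167496942306276
handscrew scene [(0.76, [242.8, 297.8]), (0.34, [248.2, 205.0])]
handscrew top [(0.63, [408.0, 237.0])]
    [ 0.5289 -0.1839  0.0029] 0.0032670621152021927
glue_mid scene [(0.63, [347.4, 213.5]), (0.62, [246.7, 201.0])]
glue_mid top [(0.74, [325.6, 282.2]), (0.31, [266.5, 210.0])]
    [0.5108 0.1176 0.0179] 0.25817520806242894
slicker_mid scene [(0.86, [365.6, 296.3])]
slicker_mid top [(0.69, [385.8, 149.3])]
    [ 0.7896 -0.1068  0.0725] 0.008441796360913453
tin_mid scene [(0.84, [373.6, 279.9])]
tin_mid top [(0.88, [350.0, 158.5])]
    [ 0.7751 -0.0052  0.009 ] 0.0023061824941865345
```

View pics/c1.png

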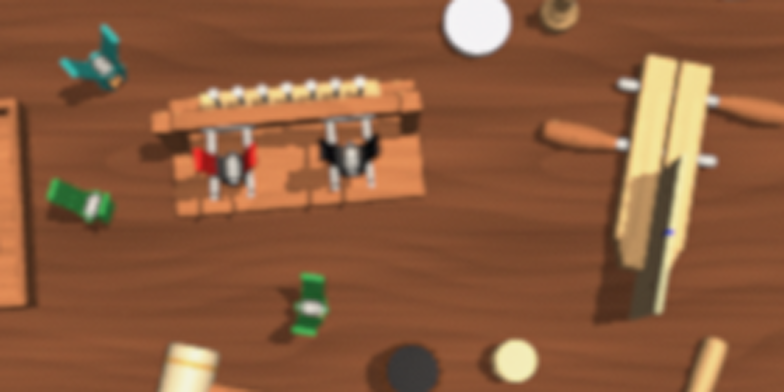

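View pics/c2.png

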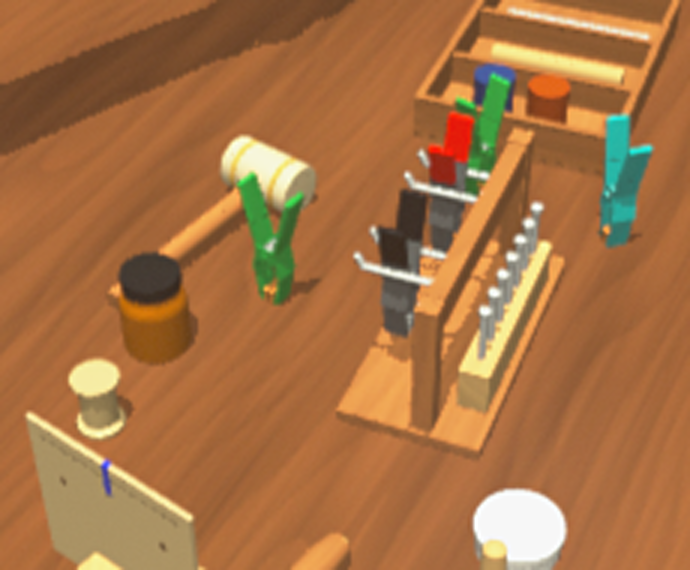

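```bash
cat >> h.py <<'E'
from scipy.spatial.transform import Rotation as Ro
def RT(s=None):
    s=s or get_state(); w,x,y,z=s['orientation']; return np.array(s['ee_pos']),Ro.from_quat([x,y,z,w]).as_matrix()
def to_tool(target):  # shift in cm
    p,R=RT(); return R.T@(np.asarray(target)-p)*100
E
python3 - <<'E'
from h import *
p,R=RT();print(p,R,sep='\n')
P=imaging.camera_params('wrist')['cam_to_world'];print('cam in tool',R.T@(P[:3,3]-p),R.T@P[:3,:3])
im=cv2.imread('pics/top0.png');hs=cv2.cvtColor(im,cv2.COLOR_BGR2HSV)
m=cv2.inRange(hs,(100,80,60),(135,255,255));
for n in['top','scene']:
    im=cv2.imread(f'pics/{n}0.png');hs=cv2.cvtColor(im,cv2.COLOR_BGR2HSV)
    for nm,lo,hi in[('blue',(110,90,60),(135,255,255)),('red',(0,220,120),(4,255,255))]:
        k,l,st,c=cv2.connectedComponentsWithStats(cv2.inRange(hs,lo,hi))
        print(n,nm,[(st[i].tolist(),c[i].round(1).tolist()) for i in range(1,k) if st[i][4]>3])
print('board from top',at_z('top',(418.6,232.4),.15),'net',at_z('top',(418.6,229.9),.15), 'scene',at_z('scene',(233.5,254.6),.15))
im=cv2.imread('pics/top0.png');cv2.imwrite('pics/c3.png',cv2.resize(im[190:280,380:460],None,fx=6,fy=6,interpolation=0))
im=cv2.imread('pics/scene0.png');cv2.imwrite('pics/c4.png',cv2.resize(im[225:325,200:300],None,fx=6,fy=6,interpolation=0))
E
```

```text
[0.2221 0.5031 0.2563]
[[ 0.4039  0.     -0.9148]
 [ 0.9148  0.      0.4039]
 [ 0.     -1.     -0.    ]]
cam in tool [ 0.0008 -0.1166  0.0822] [[ 1.      0.0007  0.0001]
 [ 0.0001 -0.3204  0.9473]
 [ 0.0007 -0.9473 -0.3204]]
top blue [([161, 230, 14, 14, 156], [167.5, 236.6])]
top red []
scene blue [([359, 122, 12, 7, 41], [363.5, 124.1]), ([234, 253, 3, 12, 19], [235.0, 258.1])]
scene red [([344, 138, 13, 16, 113], [351.6, 146.0])]
board from top [ 0.5271 -0.1845  0.15  ] net [ 0.534  -0.1846  0.15  ] scene [ 0.5239 -0.1875  0.15  ]
```

View pics/c3.png

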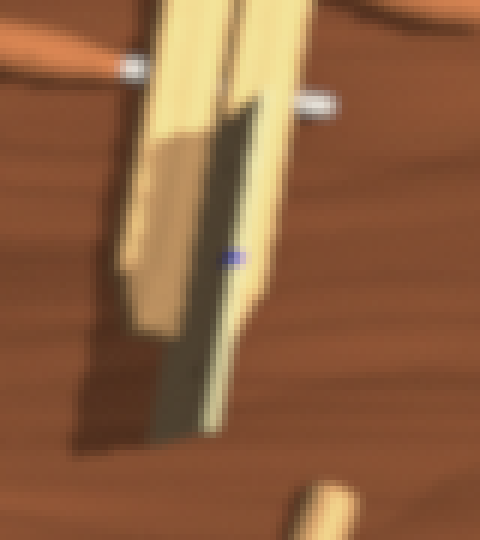

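View pics/c4.png

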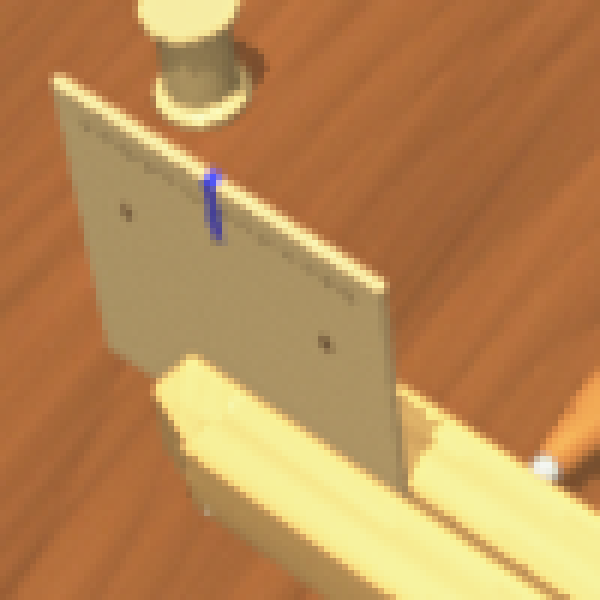

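```bash
python3 - <<'E'
from h import *
print(to_tool([.592,.249,.30]))
E
```

```text
[ -8.3099  -4.3682 -44.0991]
```

Emit:
carry_out --series '[[[-1,-1,-5.5],-3.5],[[-2,-2,-11],-7],[[-3.1,-3,-16.5],-10.5],[[-4.2,-4,-22],-14],[[-5.2,-4.4,-27.5],-17.5],[[-6.2,-4.4,-33],-21],[[-7.3,-4.4,-38.5],-24.5],[[-8.3,-4.4,-44.1],-28]]' --fingers 1

```text
time: 2.25
ee_pos: [0.5934, 0.2478, 0.3004]
orientation: [-0.481, 0.481, 0.518, -0.518]
force: [-0.1, 0.7, -0.1]
grip_width: 0.0852
```

```bash
python3 - <<'E'
from h import *
s=get_state();print(s['time'],s['joint_pos'],s['ee_pos'],s['qd'])
P=imaging.camera_params('wrist');im=imaging.capture('wrist');cv2.imwrite('pics/w1.png',im)
import pickle;pickle.dump(P,open('P1.pkl','wb'))
for t in["clamp","clamp_grip","prongs_left","prongs_right","plain_clamp_mid","rack"]:
    r=nets.landmark_of('wrist',t)[:3]
    print(t,[(round(x['p'],2),[round(float(v),1) for v in x['point'][::-1]]) for x in r])
cv2.imwrite('pics/w1.png',im)
E
```

```text
2.25 [0.3955 0.3526 0.5767 1.7945 0.0001 0.3207] [0.5934 0.2478 0.3004] [-0.6148  0.6591  0.8261  0.1693  0.0014 -1.0985]
clamp [(0.98, [319.5, 176.9]), (0.97, [416.9, 257.6]), (0.95, [443.1, 151.8])]
clamp_grip [(0.94, [251.2, 36.2]), (0.86, [465.8, 159.1]), (0.75, [428.6, 277.2])]
prongs_left [(0.81, [318.7, 178.6])]
prongs_right [(0.87, [200.5, 182.5]), (0.55, [47.8, 20.8])]
plain_clamp_mid [(0.88, [206.5, 179.3])]
rack [(0.67, [279.6, 167.1])]
```

View pics/w1.png

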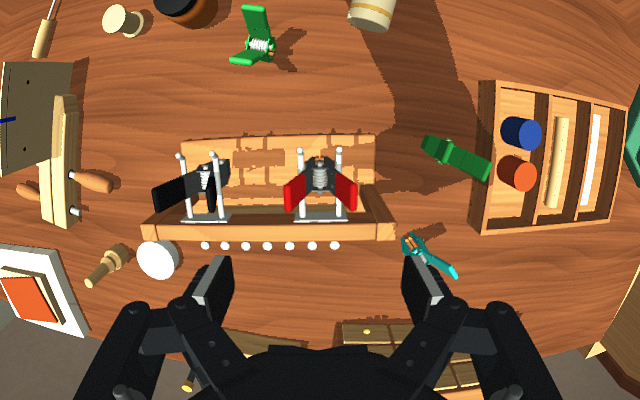

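```bash
python3 - <<'E'
from h import *
s=get_state();print(s['time'],s['ee_pos'],s['qd'])
P=imaging.camera_params('wrist');im=imaging.capture('wrist');cv2.imwrite('pics/w2.png',im)
import pickle;pickle.dump(P,open('P2.pkl','wb'))
R={}
for t,z in[("clamp",.113),("prongs_left",.13),("prongs_right",.13),("plain_clamp_mid",.113),("rack",0)]:
    r=nets.landmark_of('wrist',t)[:3]
    for x in r:
        if x['p']>.5: px=x['point'][::-1]; print(t,round(x['p'],2),np.array(px),at_z('wrist',px,z,P))
cv2.imwrite('pics/w2c.png',cv2.resize(im[120:270,120:420],None,fx=2.6,fy=2.6,interpolation=2))
E
```

```text
2.6 [0.5914 0.2498 0.3007] [ 0.0075 -0.0092 -0.0015  0.0004 -0.0002 -0.0033]
clamp 0.93 [255.7  47.7] [0.4641 0.1811 0.113 ]
clamp 0.9 [415.  259.5] [0.6804 0.3719 0.113 ]
clamp 0.73 [315.6 181.5] [0.5954 0.249  0.113 ]
prongs_left 0.97 [318.1 184.5] [0.5934 0.2513 0.13  ]
prongs_left 0.59 [276.9 165.4] [0.5773 0.2107 0.13  ]
plain_clamp_mid 0.9 [203.9 182.1] [0.6041 0.1299 0.113 ]
rack 0.65 [276.4 167.4] [0.6108 0.1949 0.    ]
```

View pics/w2c.png

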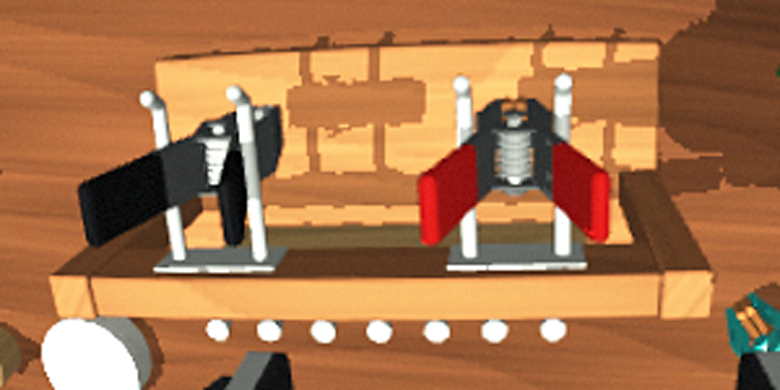

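```bash
python3 - <<'E'
from h import *
import pickle;P=pickle.load(open('P2.pkl','rb'))
def c(x,y,z): return at_z('wrist',(x/2.6+120,y/2.6+120),z,P)
for nm,x,y,z in[('tipL',461,83,.139),('tipR',563,82,.139),('btipL',147,98,.139),('btipR',233,93,.139),('topouterL',427,172,.183),('topouterR',603,168,.183),('topLback',430,243,.183),('topRback',600,238,.183),('railBL',95,318,.15),('railBR',660,318,.15),('postL',55,318,.15),('postR',711,316,.15),('baseFL',157,60,.015),('baseFR',657,42,.015),('spring',515,155,.113),
 ('railFL',92,277,.15),('railFR',658,272,.15)]:
    print(nm,c(x,y,z))
E
```

```text
tipL [0.5613 0.2299 0.139 ]
tipR [0.5583 0.2655 0.139 ]
btipL [0.5728 0.1107 0.139 ]
btipR [0.5695 0.1462 0.139 ]
topouterL [0.5812 0.2234 0.183 ]
topouterR [0.576  0.2767 0.183 ]
topLback [0.6044 0.2252 0.183 ]
topRback [0.5988 0.2783 0.183 ]
railBL [0.6631 0.0834 0.15  ]
railBR [0.6419 0.3096 0.15  ]
postL [0.6658 0.0629 0.15  ]
postR [0.64   0.3293 0.15  ]
baseFL [0.5798 0.0581 0.015 ]
baseFR [0.5552 0.3208 0.015 ]
spring [0.5932 0.2514 0.113 ]
railFL [0.6444 0.0848 0.15  ]
railFR [0.6232 0.306  0.15  ]
```

Emit:
carry_out --series '[[[0.1,2,0],-1],[[0.1,4,0],-1],[[0.1,6,0],-1],[[0.1,8,0],-1],[[0.1,9.5,0],-1],[[0.1,11,0],-1],[[0.1,12,0],-1],[[0.1,12.5,0],-1]]' --fingers 1

```text
time: 3.9
ee_pos: [0.5919, 0.25, 0.1748]
orientation: [0.477, -0.477, -0.522, 0.522]
force: [-0.3, 0.1, 0.8]
grip_width: 0.0852
```

```bash
python3 - <<'E'
from h import *
im=imaging.capture('wrist');
s=get_state();print(s['time'],s['ee_pos'],s['force'])
im2=imaging.capture('scene')
cv2.imwrite('pics/w3.png',np.vstack([im[100:400],cv2.resize(im2[90:240,250:450],(640,480))[:300]]))
E
```

```text
3.95 [0.5919 0.25   0.1744] [ 0.5967  0.0961 -0.4512]
```

View pics/w3.png

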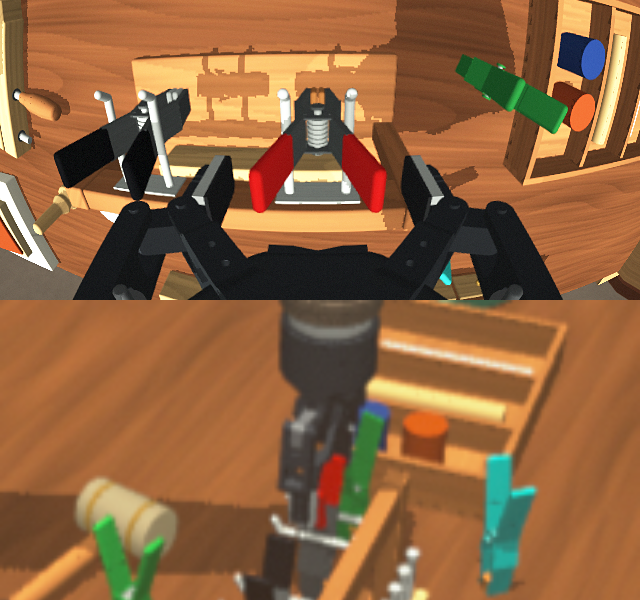

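Emit:
carry_out --series '[[[0,0,0],0],[[0,0,0],0],[[0,-0.1,0],0],[[0,-0.2,0],0],[[0,-0.3,0],0],[[0,-0.3,0],0],[[0,-0.3,0],0],[[0,-0.3,0],0]]' --fingers -1

```text
time: 5.0
ee_pos: [0.592, 0.2501, 0.1782]
orientation: [0.477, -0.477, -0.522, 0.522]
force: [0.2, 0.5, -1.8]
grip_width: 0.0169
```

```bash
python3 - <<'E'
from h import *
im=imaging.capture('wrist');
s=get_state();print(s['time'],s['ee_pos'],s['force'],s['grip_width'])
im2=imaging.capture('scene')
cv2.imwrite('pics/w4.png',np.vstack([im[100:400],cv2.resize(im2[90:240,250:450],(640,480))[:300]]))
E
```

```text
5.05 [0.592  0.2501 0.1782] [ 0.502   0.4922 -1.0224] 0.017091909620825893
```

View pics/w4.png

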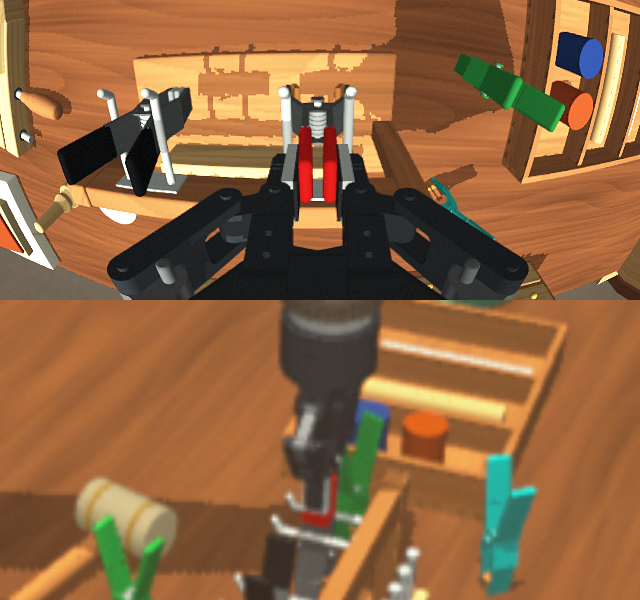

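Emit:
carry_out --series '[[[0,-0.3,0],0],[[0,-0.6,0],0],[[0,-0.9,0],0],[[0,-1.2,0],0],[[0,-1.5,0],0],[[0,-1.8,0],0],[[0,-1.8,0],0],[[0,-1.8,0],0]]'

```text
time: 6.1
ee_pos: [0.592, 0.2501, 0.1962]
orientation: [0.477, -0.477, -0.522, 0.522]
force: [1.0, -0.7, -0.6]
grip_width: 0.0172
```

```bash
python3 - <<'E'
from h import *
im=imaging.capture('wrist');
s=get_state();print(s['time'],s['ee_pos'],s['force'],s['grip_width'])
P=imaging.camera_params('wrist')
im2=imaging.capture('scene')
for n in('wrist','scene'):
  for t,z in[("clamp",.13),("clamp_grip",.18)]:
    print(n,t,[(round(x['p'],2),np.array(x['point'][::-1])) for x in nets.landmark_of(n,t)[:5]])
cv2.imwrite('pics/w5.png',np.vstack([cv2.resize(im[150:350,180:460],None,fx=2.285,fy=2.285)[:350],cv2.resize(im2[90:240,250:450],(640,480))[:240]]))
E
```

```text
6.15 [0.5919 0.2501 0.1961] [-0.0777 -0.3551 -1.5013] 0.017073954938720035
wrist clamp [(0.94, array([437.1, 306.5])), (0.93, array([316.7, 224.9])), (0.87, array([236.,  27.])), (0.76, array([485.8, 178.3]))]
wrist clamp_grip [(0.93, array([216. ,   7.1])), (0.76, array([316.4, 262.8])), (0.74, array([516.4, 196.3]))]
scene clamp [(0.89, array([405.5, 162.7])), (0.88, array([358.3, 153.2])), (0.81, array([348.3, 161.9])), (0.66, array([291.6, 176.9])), (0.22, array([347.5, 159.3]))]
scene clamp_grip [(0.7, array([361.2, 134.9])), (0.66, array([289.1, 163.3])), (0.62, array([333.9, 194.6])), (0.59, array([409.8, 148.8])), (0.41, array([343.7, 212.9]))]
```

View pics/w5.png

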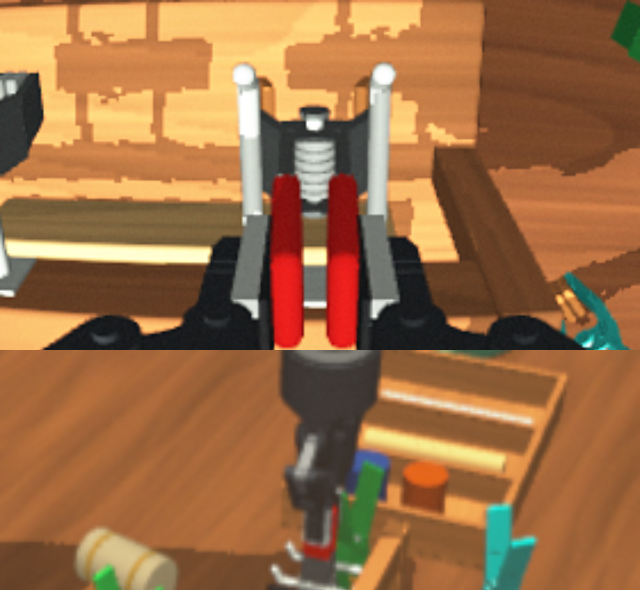

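```bash
python3 - <<'E'
from h import *
p,R=RT()
P=imaging.camera_params('wrist')
for px in[(316.7,224.9),(318,224)]:
    o,d=ray('wrist',px,P); zt=R[:,2]
    for off in(-.003,0,.003):
        t=((p-o)@zt+off)/(d@zt); print(off,o+d*t)
# prong tip bottoms: expected projection vs height
E
```

```text
-0.003 [0.5949 0.2505 0.1201]
0 [0.5919 0.2502 0.1269]
0.003 [0.5889 0.25   0.1337]
-0.003 [0.5948 0.2514 0.1185]
0 [0.5919 0.2511 0.1254]
0.003 [0.5889 0.2508 0.1323]
```

Emit:
carry_out --series '[[[0,-0.2,0.3],0],[[0,-0.2,0.8],0],[[0,-0.2,1.5],0],[[0,-0.2,2.4],0],[[0,-0.2,3.5],0],[[0,-0.2,4.8],0],[[0,-0.2,6.2],0],[[0,-0.2,7.5],0]]'

```text
time: 7.4
ee_pos: [0.5162, 0.2432, 0.1984]
orientation: [-0.477, 0.477, 0.522, -0.522]
force: [-0.5, -0.3, -1.4]
grip_width: 0.0173
```

```bash
python3 - <<'E'
from h import *
im=imaging.capture('wrist');
s=get_state();print(s['time'],s['ee_pos'],s['force'],s['grip_width'])
im2=imaging.capture('scene')
cv2.imwrite('pics/w6.png',np.vstack([im[100:350],cv2.resize(im2[90:240,250:450],(640,480))[:350]]))
E
```

```text
7.45 [0.5152 0.2432 0.1987] [ 0.7711  1.2246 -0.7387] 0.017224499414957725
```

View pics/w6.png

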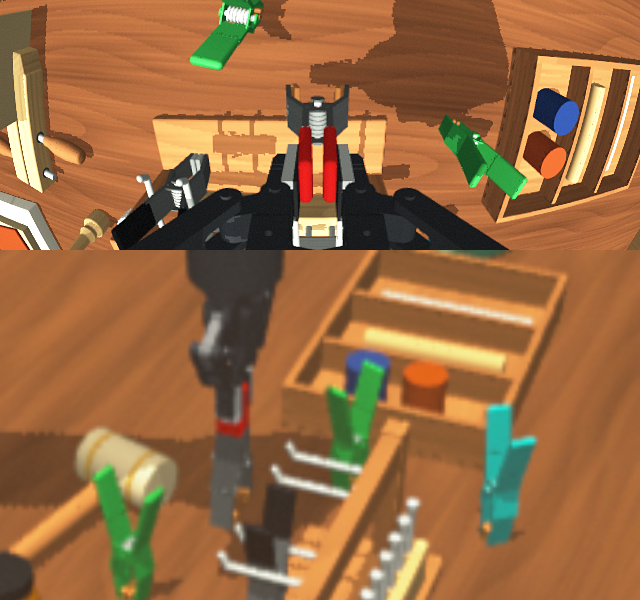

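Emit:
carry_out --series '[[[0,-1.5,0],0],[[0,-4,0],0],[[0,-7,0],0],[[0,-10,0],0],[[-2,-12,0],0],[[-5,-13,0],0],[[-9,-13.5,0],0],[[-13,-13.5,0],0]]'

```text
time: 8.5
ee_pos: [0.5296, 0.1127, 0.3347]
orientation: [-0.476, 0.477, 0.523, -0.522]
force: [0.9, -0.8, -1.5]
grip_width: 0.0168
```

```bash
python3 - <<'E'
from h import *
print(get_state()['time'],get_state()['ee_pos'])
t=imaging.capture('top');sc=imaging.capture('scene');w=imaging.capture('wrist');cv2.imwrite('pics/t7.png',t);cv2.imwrite('pics/s7.png',sc);cv2.imwrite('pics/w7.png',w)
s=get_state();print(s['time'],s['ee_pos'],s['force'],s['grip_width'],RT()[1])
for n,im in(('top',t),('scene',sc)):
    p,R=RT(); q=proj(n,p+np.array([0,0,-.06]));print(n,q)
    for tt in('clamp','board'): print(tt,[(round(x['p'],2),np.array(x['point'][::-1])) for x in nets.landmark_of(n,tt)[:5]])
q=proj('scene',p+np.array([0,0,-.06])).astype(int)
a=cv2.resize(sc[q[1]-75:q[1]+75,q[0]-75:q[0]+75],(600,600),interpolation=2);cv2.imwrite('pics/s7c.png',a)
E
```

```text
8.5 [0.5296 0.1127 0.3347]
8.65 [0.5296 0.1123 0.3344] [-0.2682  0.7059 -2.0614] 0.017228238342640714 [[-0.0874  0.0013 -0.9962]
 [ 0.9962  0.0002 -0.0874]
 [ 0.0001 -1.     -0.0014]]
top [309.8149 224.5777]
clamp [(0.79, array([215.1, 225.2])), (0.64, array([215.4, 172.9]))]
board [(0.64, array([420. , 230.9])), (0.53, array([407.5, 234.4])), (0.24, array([263. , 208.3]))]
scene [303.133  133.6806]
clamp [(0.83, array([408.3, 164.4])), (0.77, array([305.9, 136.7])), (0.74, array([356.6, 151. ])), (0.52, array([346.4, 159.3]))]
board [(0.75, array([231.9, 254.4]))]
```

View pics/s7c.png

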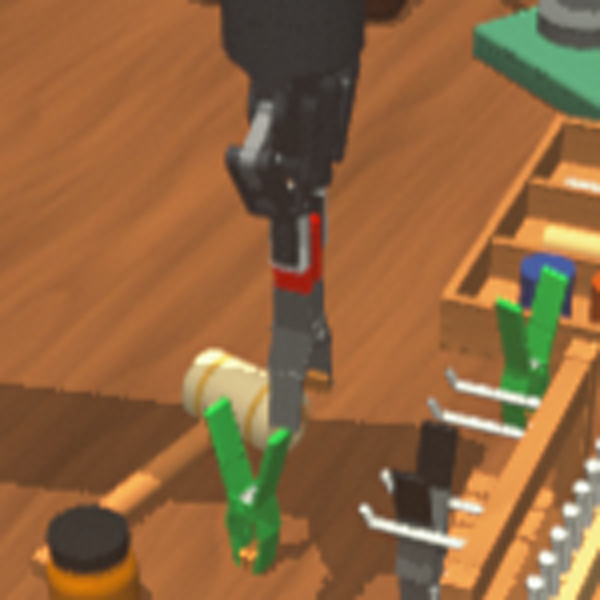

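View pics/w7.png

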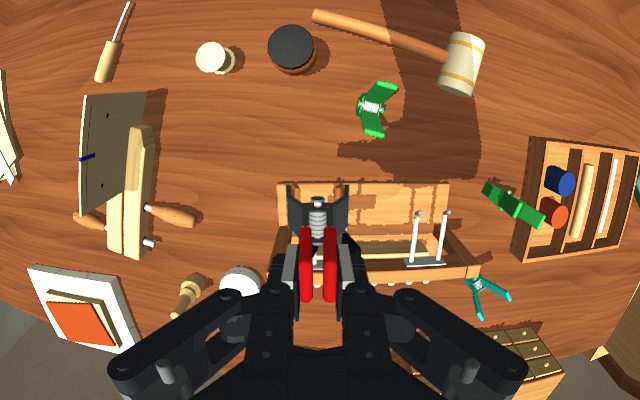

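View pics/t7.png

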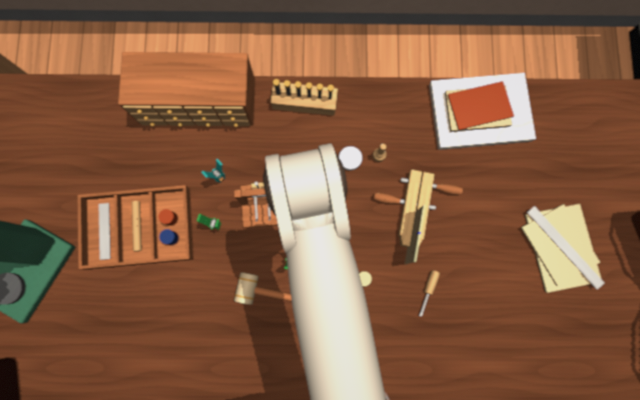

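Emit:
carry_out --series '[[[-1.5,0,0],0],[[-4,0,0.2],0],[[-7,0,0.4],0],[[-10,0,0.8],0],[[-13,0,1],0],[[-16,0,1.3],0],[[-18,0,1.5],0],[[-19,0,1.6],0]]'

```text
time: 9.85
ee_pos: [0.5302, -0.0778, 0.3333]
orientation: [0.477, -0.477, -0.522, 0.522]
force: [1.4, -0.1, -1.7]
grip_width: 0.0174
```

```bash
python3 - <<'E'
from h import *
import pickle
imaging.capture('scene')
P=imaging.camera_params('wrist');w=imaging.capture('wrist');s=get_state();print(s['time'],s['ee_pos'],s['qd'])
pickle.dump(P,open('P8.pkl','wb'));cv2.imwrite('pics/w8.png',w);t=imaging.capture('scene');cv2.imwrite('pics/s8.png',t)
for x in nets.landmark_of('wrist','board')[:3]: px=x['point'][::-1];print(x['p'],px,at_z('wrist',px,.15,P))
E
```

```text
9.95 [ 0.5302 -0.0773  0.3332] [ 0.0251 -0.0022 -0.0012  0.0013  0.0062  0.0198]
0.82 [216.1, 166.5] [ 0.5255 -0.1825  0.15  ]
```

View pics/w8.png

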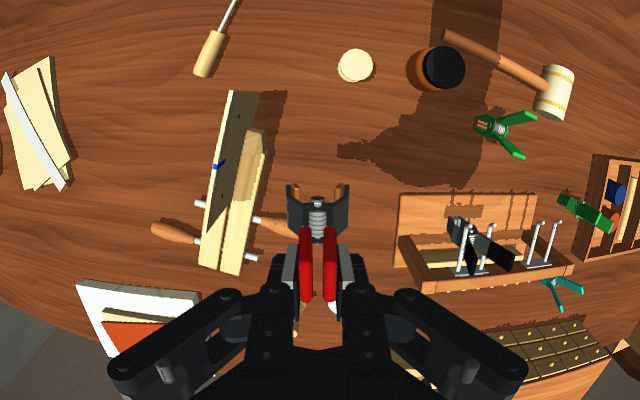

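View pics/s8.png

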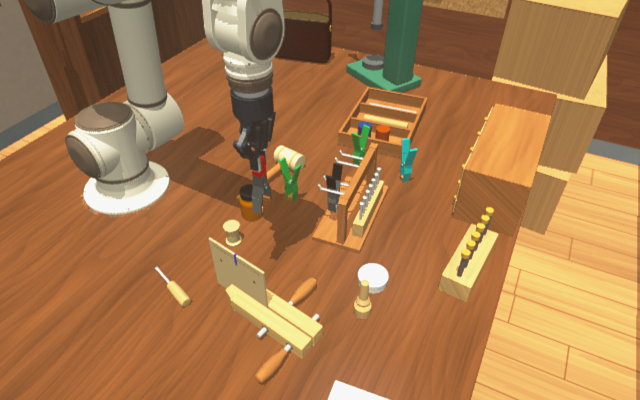

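```bash
python3 - <<'E'
from h import *
w=cv2.imread('pics/w8.png')
cv2.imwrite('pics/w8c.png',cv2.resize(w[80:240,180:270],None,fx=3.7,fy=3.7,interpolation=0))
cv2.imwrite('pics/w8d.png',cv2.resize(w[170:320,260:380],None,fx=5,fy=4,interpolation=2))
s=cv2.imread('pics/s8.png')
cv2.imwrite('pics/s8c.png',cv2.resize(s[110:260,200:320],None,fx=5,fy=4,interpolation=2))
E
```

View pics/w8c.png

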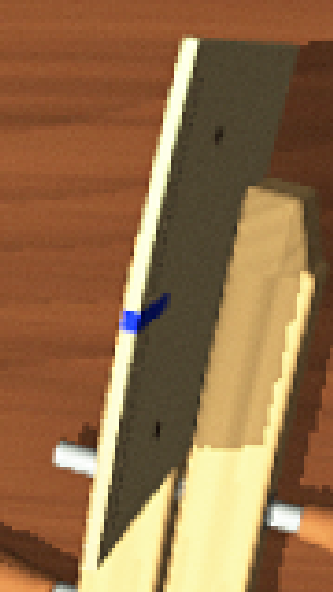

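View pics/s8c.png

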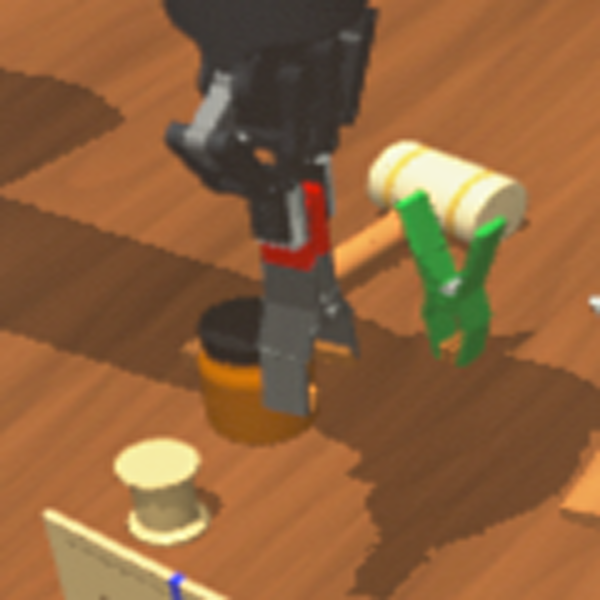

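View pics/w8d.png

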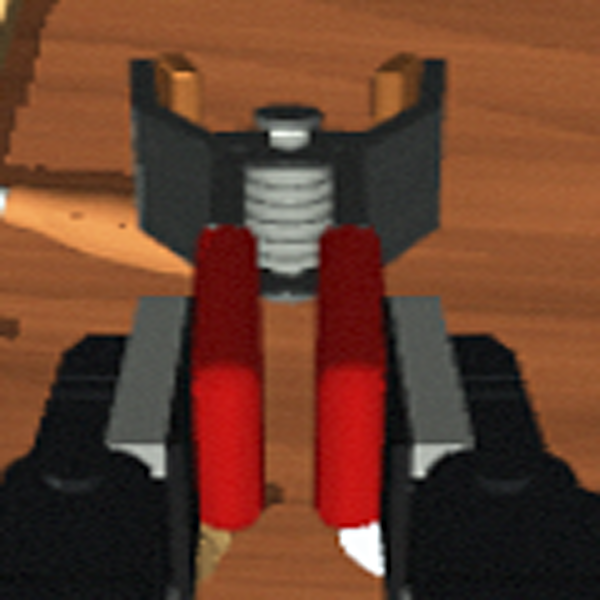

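```bash
python3 - <<'E'
from h import *
import pickle;P=pickle.load(open('P8.pkl','rb'))
pts=[at_z('wrist',(180+x/3.7,80+y/3.7),.15,P) for x,y in((189,40),(130,322),(91,566))]
print(*pts); d=pts[0]-pts[2];print('heading deg',np.degrees(np.arctan2(d[1],d[0])), 'len',np.linalg.norm(d),'mid',(pts[0]+pts[2])/2)
t=[at_z('top',(380+x/6,190+y/6),.15) for x,y in((255,97),(234,257),(212,432))];print('top',*t,np.degrees(np.arctan2(*(t[0]-t[2])[1::-1])))
s=[at_z('scene',(200+x/6,225+y/6),.15) for x,y in((57,80),(212,176),(383,286))];print('scene',*s,np.degrees(np.arctan2(*(s[2]-s[0])[1::-1])))
p,R=RT()
# jaw bottom front/back corner of near (-y) jaw in scene
for px in((200+262/5,110+405/4),(200+307/5,110+415/4)):
    o,dd=ray('scene',px)
    for yo in(.018,.022):
        tt=(p[1]-yo-o[1])/dd[1];q=o+dd*tt;print('jawbottom',px,yo,q,'below TCP',p[2]-q[2], 'x off',q[0]-p[0])
def W(x,y): return (260+x/5,170+y/4)
# pixels of clamp features: intersect with plane through tool z offset
for nm,x,y,zo in(('spring',288,215,0),('pinfront',290,130,.012),('topfrontL',230,230,.012),('topfrontR',350,230,.012)):
    o,dd=ray('wrist',W(x,y),P); tt=((p-o)@R[:,2]+zo)/(dd@R[:,2]); q=o+dd*tt; print(nm,R.T@(q-p))
for h in(.058,.062,.066):
  for a in(.25,.29,.33):
    y=.051*np.sin(a)
    pts=[R@np.array([sg*y,h+.0495-.0075,.011])+p for sg in(-1,1)]
    print(h,a,[((proj('wrist',q,P)-[260,170])*[5,4]).round() for q in pts])
E
```

```text
[ 0.4481 -0.1694  0.15  ] [ 0.5262 -0.1836  0.15  ] [ 0.6028 -0.1979  0.15  ]
heading deg 169.55012745010004 len 0.15737150345552361 mid [ 0.5254 -0.1836  0.15  ]
top [ 0.6003 -0.1971  0.15  ] [ 0.5259 -0.1855  0.15  ] [ 0.446  -0.1735  0.15  ] -8.697940570051442
scene [ 0.4508 -0.1718  0.15  ] [ 0.5269 -0.1851  0.15  ] [ 0.6062 -0.2002  0.15  ] -10.358114373560353
jawbottom (252.4, 211.25) 0.018 [ 0.5152 -0.0944  0.1931] below TCP 0.14013018249673764 x off -0.015047353567144928
jawbottom (252.4, 211.25) 0.022 [ 0.5183 -0.0984  0.1977] below TCP 0.13556730722713578 x off -0.011992509419851194
jawbottom (261.4, 213.75) 0.018 [ 0.5383 -0.0944  0.1955] below TCP 0.13771948390259253 x off 0.008051207338367394
jawbottom (261.4, 213.75) 0.022 [ 0.5412 -0.0984  0.2001] below TCP 0.13317209374199074 x off 0.01095767800826608
spring [-0.0011  0.0718 -0.    ]
pinfront [-0.0008  0.0801  0.012 ]
topfrontL [-0.0075  0.0391  0.012 ]
topfrontR [0.0058 0.0391 0.012 ]
0.058 0.25 [array([209.,  99.]), array([381.,  99.])]
0.058 0.29 [array([196.,  99.]), array([394.,  99.])]
0.058 0.33 [array([183.,  99.]), array([407.,  99.])]
0.062 0.25 [array([211.,  92.]), array([379.,  92.])]
0.062 0.29 [array([198.,  92.]), array([392.,  92.])]
0.062 0.33 [array([185.,  92.]), array([405.,  92.])]
0.066 0.25 [array([212.,  86.]), array([378.,  86.])]
0.066 0.29 [array([199.,  86.]), array([391.,  86.])]
0.066 0.33 [array([186.,  86.]), array([403.,  86.])]
```

Emit:
carry_out --series '[[[-1,0,0.1],2],[[-2.8,0,0.3],4],[[-4.8,0,0.6],7],[[-6.8,0,0.8],10],[[-8.6,0,1],12],[[-9.8,0,1.2],14],[[-10.6,0,1.3],15],[[-10.6,0,1.3],15]]'

```text
time: 11.05
ee_pos: [0.5268, -0.1839, 0.3332]
orientation: [0.541, -0.541, -0.455, 0.455]
force: [0.4, -0.3, -0.9]
grip_width: 0.017
```

```bash
python3 - <<'E'
from h import *
import pickle
t=imaging.capture('scene');
P=imaging.camera_params('wrist');w=imaging.capture('wrist');s=get_state();print(s['time'],s['ee_pos'],s['qd'],RT()[1],s['grip_width'])
pickle.dump(P,open('P9.pkl','wb'));cv2.imwrite('pics/w9.png',w);cv2.imwrite('pics/s9.png',t)
cv2.imwrite('pics/w9c.png',cv2.resize(w[120:320,220:420],None,fx=3,fy=3,interpolation=2))
cv2.imwrite('pics/s9c.png',cv2.resize(t[140:290,180:300],None,fx=5,fy=4,interpolation=2))
E
```

```text
11.15 [ 0.5269 -0.1833  0.3333] [ 0.0065 -0.003  -0.0019 -0.0005 -0.0009  0.0026] [[ 0.1701  0.0001 -0.9854]
 [ 0.9854  0.0002  0.1701]
 [ 0.0002 -1.     -0.    ]] 0.017346955493611878
```

View pics/w9c.png

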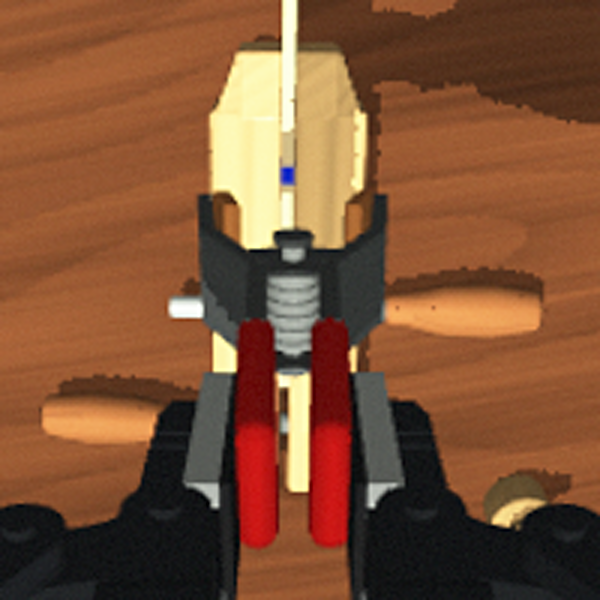

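View pics/s9c.png

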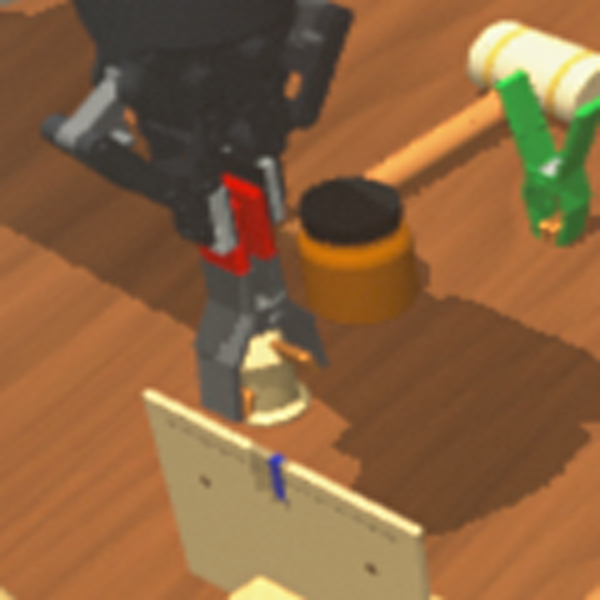

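```bash
python3 - <<'E'
from h import *
import pickle
P=pickle.load(open('P9.pkl','rb'));p,R=RT()
def c(x,y):return (220+x/3,120+y/3)
w=cv2.imread('pics/w9.png');hs=cv2.cvtColor(w,cv2.COLOR_BGR2HSV)[160:200,300:330]
m=cv2.inRange(hs,(110,100,60),(130,255,255));ys,xs=np.nonzero(m);b=(xs.mean()+300,ys.mean()+160);print(b)
for px in(b,c(289,20),c(288,100),c(288,215)):
    q=at_z('wrist',px,.15,P);print(q,'in tool',R.T@(q-p))
for yy in(.08,.085):
  for x,y in((292,240),(238,200),(347,200)):
    o,d=ray('wrist',c(x,y),P)
for nm,x,y,zo in(('spring',293,315,0),('grip top front',257,420,.012),('grip bot front',257,322,.012)):
    o,dd=ray('wrist',c(x,y),P); tt=((p-o)@R[:,2]+zo)/(dd@R[:,2]); print(nm,R.T@(o+dd*tt-p))
cv2.imwrite('pics/w9e.png',cv2.resize(w[100:200,270:370],None,fx=6,fy=6,interpolation=0))
E
```

```text
(np.float64(315.5), np.float64(178.0))
[ 0.5255 -0.1844  0.15  ] in tool [-0.0014  0.1833  0.0012]
[ 0.4749 -0.1748  0.15  ] in tool [-0.0005  0.1833  0.0526]
[ 0.5008 -0.1796  0.15  ] in tool [-0.0008  0.1833  0.0263]
[ 0.5398 -0.1863  0.15  ] in tool [-0.0009  0.1833 -0.0132]
spring [ 0.0007  0.0695 -0.    ]
grip top front [-0.0047  0.0034  0.012 ]
grip bot front [-0.0059  0.0391  0.012 ]
```

View pics/w9e.png

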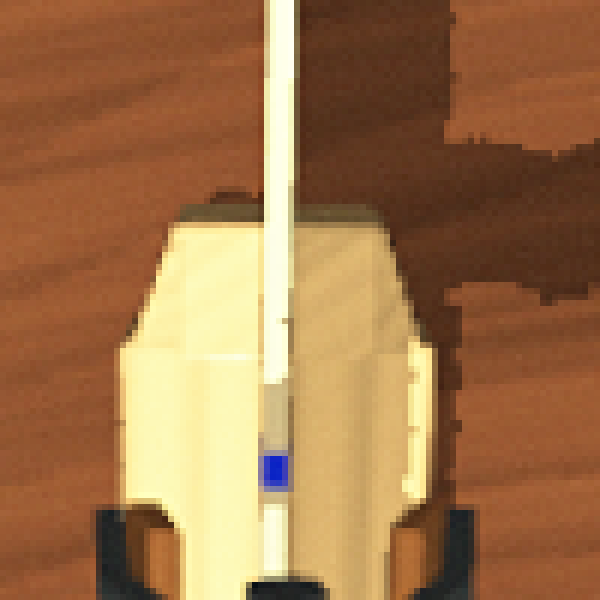

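Emit:
carry_out --series '[[[-0.1,0.8,0.1],0],[[-0.1,2,0.1],0],[[-0.1,3.3,0.1],0],[[-0.1,4.6,0.1],0],[[-0.1,5.9,0.1],0],[[-0.1,7.2,0.1],0],[[-0.1,8.2,0.1],0],[[-0.1,8.6,0.1],0]]'

```text
time: 12.15
ee_pos: [0.5255, -0.1843, 0.2465]
orientation: [0.541, -0.541, -0.455, 0.455]
force: [0.3, 0.1, -0.7]
grip_width: 0.0172
```

```bash
python3 - <<'E'
from h import *
t=imaging.capture('scene');
w=imaging.capture('wrist');s=get_state();print(s['time'],s['ee_pos'],s['force'],s['torque'],s['grip_width'])
cv2.imwrite('pics/w10.png',np.hstack([cv2.resize(w[120:320,250:390],(420,600),interpolation=2),cv2.resize(t[180:290,190:267],(380,600),interpolation=2)]))
E
```

```text
12.25 [ 0.5256 -0.1844  0.247 ] [ 0.2066 -0.9425 -2.2766] [-0.0145  0.0096  0.0242] 0.01710142777095648
```

View pics/w10.png

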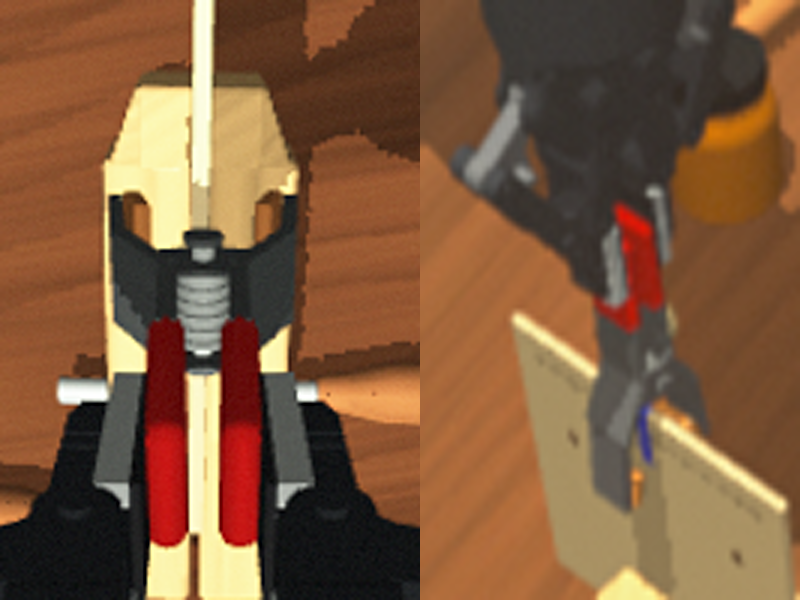

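```bash
python3 - <<'E'
from h import *
B=np.array([.5261,-.1846,.15]);h=np.radians(-10.2);X=np.array([np.cos(h),np.sin(h),0]);Y=np.array([-np.sin(h),np.cos(h),0])
for px in((224.9,268.4),(233,273.5)):
    o,d=ray('scene',px)
    for yo in(-.018,-.022):
        t=((B-o)@Y+yo)/(d@Y);q=o+d*t-B;print(yo,'x',q@X,'z',q[2])
for zz in (-.02,0): print(proj('scene',B+[0,0,zz]))
print(RT()[0]-B)
E
```

```text
-0.018 x -0.019561094237396093 z -0.04281504588995741
-0.022 x -0.014169899594184738 z -0.035299531879385254
-0.018 x 0.004813044071421052 z -0.0420645274223653
-0.022 x 0.00997419156934834 z -0.0345560969291164
[236.1988 260.4341]
[235.1415 254.044 ]
[-0.0005  0.0002  0.097 ]
```

Emit:
carry_out --series '[[[0,-0.1,-0.1],0],[[0,-0.3,-0.2],0],[[0,-0.5,-0.2],0],[[0,-0.5,-0.2],0],[[0,-0.5,-0.2],0],[[0,-0.5,-0.2],0],[[0,-0.5,-0.2],0],[[0,-0.5,-0.2],0]]'

```text
time: 13.25
ee_pos: [0.5276, -0.1847, 0.2523]
orientation: [0.541, -0.541, -0.455, 0.455]
force: [0.2, -0.5, -2.3]
grip_width: 0.0172
```

```bash
python3 - <<'E'
from h import *
t=imaging.capture('scene');P=imaging.camera_params('wrist')
w=imaging.capture('wrist');s=get_state();print(s['time'],s['ee_pos'],s['force'],s['grip_width'],abs(s['qd']).max())
for n in('scene','wrist'):
  for k in('clamp','clamp_pad_left','clamp_pad_right'):
    print(n,k,[(round(x['p'],2),np.array(x['point'][::-1])) for x in nets.landmark_of(n,k)[:5]])
cv2.imwrite('pics/w11.png',np.hstack([cv2.resize(w[120:320,250:390],(420,600),interpolation=2),cv2.resize(t[180:290,190:267],(380,600),interpolation=2)]))
B=np.array([.5261,-.1846,.15]);h=np.radians(-10.2);X=np.array([np.cos(h),np.sin(h),0]);Y=np.array([-np.sin(h),np.cos(h),0])
for x in(0,): print([proj('scene',B+Y*y+[0,0,z]) for y in(-.0146,.0146) for z in(-.015,-.025)],[proj('wrist',B+Y*y+[0,0,z],P) for y in(-.0146,.0146) for z in(-.015,-.025)], proj('scene',B+[0,0,.03]))
E
```

```text
13.35 [ 0.5276 -0.1847  0.2522] [-0.1086  0.2156 -0.635 ] 0.017203036284854856 0.0013713698404644041
scene clamp [(0.73, array([243.9, 298.5])), (0.69, array([360.2, 151.6])), (0.62, array([290.7, 180. ]))]
scene clamp_pad_left [(0.71, array([244.8, 260.5])), (0.57, array([357.2, 165.4])), (0.5, array([401.4, 175.2]))]
scene clamp_pad_right [(0.79, array([291.3, 196.5])), (0.74, array([231.5, 265. ])), (0.61, array([359.6, 165.4])), (0.49, array([405.2, 178.6])), (0.2, array([238.6, 244.1]))]
wrist clamp [(0.79, array([578.6,  83.5])), (0.68, array([317.6, 224.1]))]
wrist clamp_pad_left [(0.98, array([336.1, 195.3])), (0.86, array([556.2,  81. ]))]
wrist clamp_pad_right [(0.98, array([553.2,  82.7])), (0.95, array([298.3, 193.2])), (0.67, array([635., 143.])), (0.64, array([419.7,  43.8]))]
[array([231.0182, 263.0176]), array([231.5764, 266.1711]), array([240.7732, 254.7568]), array([241.2598, 257.9104])] [array([297.9579, 198.9614]), array([298.6705, 195.0452]), array([334.4787, 199.2123]), array([333.8468, 195.2869])] [233.5026 244.1386]
```

View pics/w11.png

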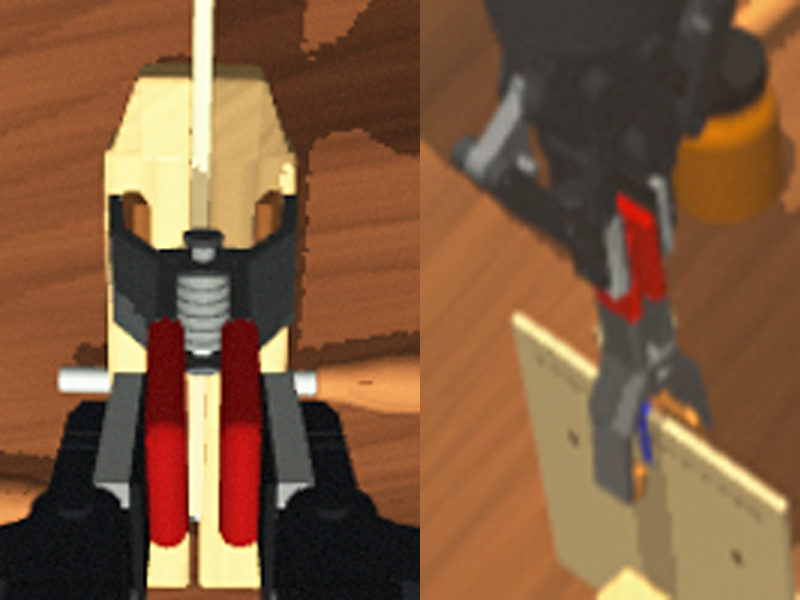

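```bash
python3 - <<'E'
from h import *
job.job_done();s=get_state();print(s['time'],s['ee_pos'],s['grip_width'])
E
```

```text
the job is handed in; nothing more can be done
the job is handed in; nothing more can be done
```

The red-handled clamp is now held with its jaws open astride the board's top edge at the blue mark, and I handed the job in just after 13 s. I pinched it by the grips, lifted it about 20 mm, drew it off the front of the prongs and carried it over to the board.

**Last checks before hand-in**
- **Position:** by the wrist and scene views, the pads are about 15–25 mm below the edge. One is on each side, roughly 12 mm clear, and the clamp is within a few mm of the mark.
- **Angle:** the clamp is square to the board within about 1° and upright.
- **Stillness and force:** the arm was still, and the wrist force was about 1–2 N, which is roughly the clamp's weight.
- **Bystanders:** the black-handled clamp and the loose items looked undisturbed in the pictures taken along the way. I did not measure them again at the end.

**What disagreed**
- **Grip opening:** it read 17 mm, where I expected about 21 mm at full squeeze. The pictures show the jaws wide open.
- **Grip height:** the clamp slid about 7 mm down in the fingers while closing, and I corrected the lowering height for that.
- **Placement estimates:** the scene-camera estimate put the jaws 5–10 mm lower and 2–7 mm to one side of the wrist-camera one. I raised the clamp 5 mm and shifted it 2 mm to sit between the two.

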